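# Check a dry-fitted frame corner with the try square

### The arm

A 7-joint arm with a two-finger parallel gripper is mounted at the origin on a cart in front of the work surface, level with it; the furniture and walls round the work are solid. World frame = base frame: x ahead of the robot, y to its left, z up, the work surface at z = 0. Lengths are in m, angles in rad, forces in N, time in s.
With the tool pointing down it reaches from about 0.4 to 0.875 m from the base axis. Payload 19.3 kg.
Tool frame: the origin (TCP) lies at the very end of the fingers, on their centre line; the grasp point (between the pads) lies 19 mm behind it; z points along the fingers, y is the line along which they close (so a half turn about z gives the same grasp; the last joint's range is limited). The gripper opens to 85 mm and grips with 20 to 120 N. Pads are 22 mm wide; open, the fingers measure 114 mm over their backs; the gripper's body (76 mm by 85 mm) begins 54 mm behind the grasp point. The pads swing forward as they close: fully open they stand 13 mm farther back than shut.
Start: joints at [-1.331, 0.521, -0.036, 1.599, 0.021, 1.021, -0.113], TCP at [0.191, 0.595, 0.199] pointing down, gripper open.
Joint ranges: [-2.91, 2.91], [-0.3, 2.13], [-1.5, 1.42], [0.17, 2.43], [-1.26, 4.41], [0.16, 1.93], [-2.52, 2.52]. Speed limits (rad/s): [1.89, 1.89, 2.39, 2.39, 3.01, 3.01, 3.01].

### API

Orientations are given as [roll, pitch, yaw] about the fixed x, y, z axes, in that order (R = Rz(yaw) Ry(pitch) Rx(roll)).
In Python, from workcell import bot gives the robot as it stands. The module is installed in compiled form; this text tells all that it offers.
- The arm moves only by the tool apply_moves, never from a script. Its arguments are lists of equal length, an entry for each row: "claw": the finger opening in m, from 0 to 0.0854; "xyz": the shift along the tool's x, y, z in m, a list of three; "twist": the turn, a rotation vector about the tool's x, y, z in rad, a list of three. A call has 1 to 20 rows; each row shifts and turns the commanded pose from where the row before left it, along the tool's axes as they then stand; what a row does not reach is not made up. A row lasts 1/10 s, in which the tool goes at most 50 mm and 8.59 degrees, less where a joint would pass 70% of its speed; a pose out of reach is approached as far as the arm can. A call with a gripper value outside its range is refused whole. The fingers move at their own pace and stop on an object; "force" is the grip in N (left out, the last holds). Time passes only in rows, so rows that do not move let the fingers close. It gives the time, the measured TCP pose, the force, the opening and the grip force at its end, in the units of the state.
- bot.observe(): the state, without advancing time (a new reading comes with each control period).
- bot.grab_frame(name): name is "side" or "top" or "wrist"; returns a dict with "img" (400x640x3 uint8, red, green, blue), "vfov" (degrees; the focal length in pixels is half the picture's height over the tangent of half this angle, whatever the lens; pixels are square), "cx", "cy" (the principal point, pixels), "view" (4x4, takes a point from world to camera coordinates). Camera axes: x right, y up, looking along -z (the intrinsics and any distortion apply to the point x, -y, -z); pixel columns grow to the right and rows downward; lengths in m; the calibration is good to about 2 mm. A picture is of the moment at which its call begins. There is no depth.
- bot.job_done(): hands the job in; it is judged then, once.
Trained networks look in the newest picture that a camera, given by its name, has taken for a name from the list of things; names that differ only in an ending like _2 or _b are one class to them, and where a whole thing is asked for, a point or a joint stands for the part that bears it (a point fixed in the world has none). Each returns a list of dicts, best first, with "score" (0 to 1); they miss things now and then, are a little off and sometimes report something else, mostly with a low value. They report only what shows in the picture. A call takes as long as a camera call. They do not tell look-alikes from the thing itself.
- bot.find_in(camera, query): "position" ([x, y, z] in m, in world coordinates, good to about 4 mm: the middle of the surface that is visible of it).
The state is a dict: "clock": time; "qpos": joint angles; "qd": joint speeds; "joint_efforts": joint torques, N m; "position": TCP position; "tool_rot": TCP orientation; "force": force on the tool from outside, world axes, zero at the start; "moment": the same for the moment, N m; "grip_width": finger opening in m; "finger_force": force on a finger pad.
Only numpy, scipy, OpenCV 4.12 (cv2) and the standard library are available. Lean on these libraries where they do the work, as an engineer would, in place of code of your own. Each camera call takes 0.05 s, during which the arm holds its last target. There are 200 camera calls.

### The job

Pick up the try square by its wooden stock and check the inside corner of the dry-fitted frame: keeping the square flat just over the bench, press it into the corner so that the outer face of the stock bears flush on the crosspiece and the outer edge of the blade bears flush on the rail, both at once, with about 6 newtons on each face, for at least one second. Press gently: never push a part with more than 16 newtons. Then lay the square flat on the bench again where you took it from and let go, leaving the tin, the tape measure and the pencil alone.

Things in the scene. Friction and masses are not known exactly. Their poses are not given: they have to be found in the camera images.
- try_square: Try square lying flat, 0.19 kg. Origin: on its underside, centre of its 110 x 168 mm outline, z up. Wooden stock along x from -55 to 55 mm, at y 69 to 84, z 0 to 18 (15 mm thick across y). Steel blade along y from 69 to -84, at x 32 to 55, z 0 to 2. Outer stock face: plane y = 84, looks to +y. Outer blade edge: x = 55, looks to +x. They meet at the outer corner (55, 84).
- square_grip (a point): Where to pinch the square: mid-thickness of the stock near its free end, at x -38, y 76.5, z 9 mm of the square; pinch from above across the square's y. Held here, the fingers keep clear of the crosspiece.
- jig: Glue-up jig fixed to the bench, holding a crosspiece and a rail that form an inside corner. Origin: nominal inner corner, on the bench top, z up; the corner's free space is at x < 0, y < 0. With the square seated its axes are parallel to the jig's and its origin is at nominally x -55, y -84 mm. Highest point 48 mm. Both parts have play in the jig: see their entries.
- cross_holder: Plywood cleat and the crosspiece it holds (wooden block, 40 mm high). Same origin and axes as the jig. The crosspiece spans x -50 to 50 mm; its corner face looks to -y, nominally at y = 0, really anywhere from y -6 to +6 mm, parallel to jig x: the poses do not show this play, find the face by touch. Rigid under load; the square rubs on it with friction of about 0.6.
- rail_holder: Plywood cleat and the rail it holds (wooden bar, 38 mm wide and high). Same origin and axes as the jig. The rail spans y -127 to 6 mm; its corner face looks to -x, nominally at x = 0, really anywhere from x -6 to +6 mm, parallel to jig y: the poses do not show this play, find the face by touch. Rigid under load.
- screw_tin: Bystander: red screw tin, 66 x 101 x 29 mm, origin at the centre of its underside.
- tape_measure: Bystander: yellow tape measure standing, 42 x 78 x 70 mm, origin at the centre of its underside.
- pencil_red: Bystander: red pencil, 155 mm long along y, 8 mm high, origin at the centre of its underside.
Mind the look-alikes: they are no part of the job. Leave any black or yellow look-alike of the try_square alone.

How it is judged:
By the outcome, as a careful person would: the job done as asked, in the order asked, and still so for the second after the job is handed in, with the robot touching nothing.
It also fails if it takes over 61 s, if anything falls off the work surface, if the arm or the gripper's body presses on something with over 40 N, if the wrist force passes 120 N, or if a joint passes its speed limit or range.

## Working session

There is one attempt and no reset: what is moved stays moved. The work goes in short steps, Python scripts to look and compute and a tool call to move; the robot and the scene stay as the last step left them, time stands still between calls to the robot, and variables do not carry over. Pictures are saved under pics/ and viewed, at most 10 in all, crops included, and the job is handed in when it is done.

Besides the shell and the picture viewer there is one more tool, called after ">>>" as name(argument=value, ...) on one line, values as JSON. apply_moves: Moves the arm, as the interface text tells. Its arguments: {"type":"object","properties":{"claw":{"type":"array"},"xyz":{"type":"array"},"twist":{"type":"array"},"force":{"type":"number"}},"required":["claw","xyz","twist"]}

```bash
mkdir -p pics
cat > h.py <<'E'
import numpy as np,cv2
from workcell import bot
def cam(n):
    f=bot.grab_frame(n); return f
def K(f):
    h=f["img"].shape[0]; return h/2/np.tan(np.radians(f["vfov"])/2)
def proj(f,p):
    c=np.array(f["view"])@np.append(p,1); k=K(f)
    return f["cx"]+k*c[0]/-c[2], f["cy"]+k*(-c[1])/-c[2]
def ray(f,u,v,z):
    k=K(f);V=np.array(f["view"]);R=V[:3,:3];o=-R.T@V[:3,3]
    d=R.T@np.array([(u-f["cx"])/k,-(v-f["cy"])/k,-1]); return o+d*(z-o[2])/d[2]
E
python3 - <<'E'
from h import *
for n in("top","side"):
    f=cam(n); print(n,{k:v for k,v in f.items() if k!="img"})
    cv2.imwrite(f"pics/{n}0.png",f["img"][:,:,::-1])
    for q in("try_square","square_grip","jig","cross_holder","rail_holder","screw_tin","tape_measure","pencil_red"):
        print(q,[(np.round(d["position"],3).tolist(),round(d["score"],2)) for d in bot.find_in(n,q)])
print(bot.observe())
E
```

```text
top {'vfov': 52.94282489134193, 'cx': 321.1778107480482, 'cy': 200.61794023478592, 'view': array([[ 0.01449707, -0.99960629,  0.02402274, -0.14544909],
       [ 0.98889783,  0.01788692,  0.14751655, -0.52543415],
       [-0.14788817,  0.02161748,  0.98876781, -1.13880455],
       [ 0.        ,  0.        ,  0.        ,  1.        ]])}
try_square [([0.66, -0.54, -0.002], 0.88), ([0.458, -0.419, 0.001], 0.61), ([0.579, -0.208, 0.005], 0.56)]
square_grip [([0.655, -0.539, 0.007], 0.85), ([0.463, -0.415, 0.004], 0.75), ([0.576, -0.209, 0.007], 0.57)]
jig []
cross_holder [([0.659, 0.164, 0.041], 0.7)]
rail_holder [([0.657, 0.062, 0.04], 0.85)]
screw_tin [([0.72, -0.324, 0.032], 0.7)]
tape_measure [([0.44, 0.334, 0.057], 0.57)]
pencil_red [([0.386, 0.041, 0.006], 0.51)]
side {'vfov': 42.282037328034015, 'cx': 318.75979326911255, 'cy': 201.39015986221906, 'view': array([[ 0.99798251,  0.06333365, -0.00444452, -0.53000308],
       [-0.03589299,  0.62055707,  0.7833394 ,  0.05196955],
       [ 0.05236982, -0.7815995 ,  0.62157834, -2.16247464],
       [ 0.        ,  0.        ,  0.        ,  
[... 650 characters left out ...]
os': array([-1.33117448,  0.52138116, -0.03629776,  1.59948359,  0.02119146,
        1.02112607, -0.11280432]), 'qd': array([-1.10698973e-03, -1.06640363e-03,  7.82708925e-05, -9.75872889e-04,
        2.00399861e-03,  1.48227600e-04,  5.16317580e-04]), 'joint_efforts': array([-2.17631619e-03, -9.26848054e+01,  1.97800912e+00, -3.70246625e+01,
        1.82592322e-02,  1.98258051e-03, -3.02558124e-05]), 'position': array([0.19057578, 0.5952288 , 0.19870843]), 'tool_rot': array([-3.14157846e+00, -5.20105383e-06,  2.83171688e+00]), 'force': array([0.0754052 , 0.58356191, 0.40135109]), 'moment': array([ 0.00041778, -0.02151434,  0.0116835 ]), 'finger_force': 0.0, 'grip_width': 0.0853540463418838}
```

View pics/top0.png

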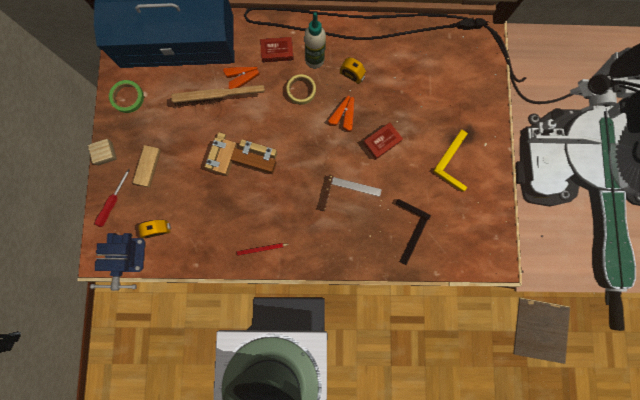

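View pics/side0.png

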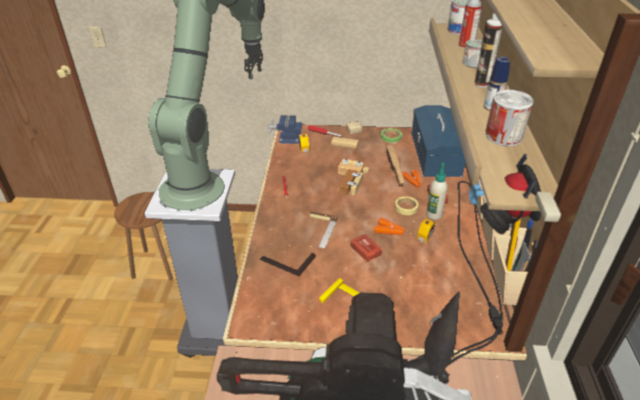

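The top view shows the true square (brown stock, silver blade) at about (325–380, 178–210) and the jig at about (207–275, 135–172). The black and yellow ones are look-alikes. I'll zoom in for the edges.

Run:
```python
from h import *
im=cv2.imread("pics/top0.png")[125:215,195:395]
cv2.imwrite("pics/c.png",cv2.resize(im,None,fx=4,fy=4,interpolation=cv2.INTER_CUBIC))
```

```text
(no output)
```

View pics/c.png

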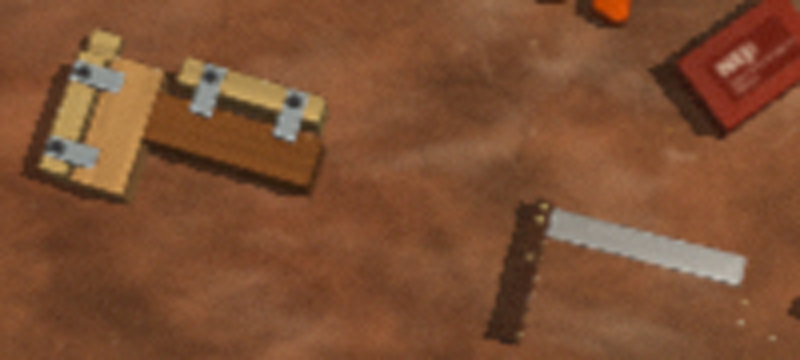

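The crop shows the square's stock from (505,342) to (540,200) and its blade tip at (745,270). The jig's inner corner is at about (145,145). Both have nearly the same yaw. I'll fit poses to the corners.

```bash
cat >> h.py <<'E'
from scipy.optimize import least_squares
def fit(f,P,U,x0):
    P=np.array(P)/1000.;U=np.array(U,float)
    def W(s): c,q=np.cos(s[2]),np.sin(s[2]); return np.c_[s[0]+c*P[:,0]-q*P[:,1],s[1]+q*P[:,0]+c*P[:,1],P[:,2]]
    r=lambda s:(np.array([proj(f,p) for p in W(s)])-U).ravel()
    o=least_squares(r,x0,loss="soft_l1"); return o.x,o.fun.reshape(-1,2)
E
python3 - <<'E'
from h import *
f=cam("top")
c=lambda L:[((u+.0)/4+195,v/4+125) for u,v in L]
s,r=fit(f,[(55,-84,2),(32,-84,2),(32,69,2),(55,69,18),(-55,69,18),(-55,84,18),(55,84,18)],
 c([(747,257),(740,285),(546,236),(551,203),(518,342),(487,338),(520,203)]),[.6,-.2,0])
print(s.round(4),r.round(1).tolist())
j,r=fit(f,[(50,0,40),(-50,0,40),(0,-127,38),(38,-127,38),(0,0,38)],
 c([(162,70),(128,196),(310,187),(325,148),(145,147)]),[.65,.1,0])
print(j.round(4),r.round(1).tolist())
C,S=np.cos(s[2]),np.sin(s[2]);g=s[:2]+np.array([[C,-S],[S,C]])@[-.038,.0765];print("grip",g)
V=f["view"];print(-V[:3,:3].T@V[:3,3])
E
```

```text
[ 0.538  -0.2262 -0.2313] [[-0.6, -0.1], [-0.6, 0.1], [-0.7, 0.1], [0.1, 0.1], [-0.4, 0.4], [2.4, 0.2], [3.1, -1.1]]
[ 0.6468  0.1315 -0.2829] [[1.3, 1.3], [-1.1, 1.1], [-0.3, 0.3], [-0.0, -1.9], [0.3, -2.2]]
grip [ 0.51859556 -0.14299065]
[ 0.35329356 -0.11137535  1.2070176 ]
```

>>> apply_moves(claw=[0.085,0.085,0.085,0.085,0.085,0.085,0.085,0.085,0.085,0.085,0.085,0.085], xyz=[[-0.027,-0.013,0],[-0.027,-0.013,0],[-0.027,-0.013,0],[-0.027,-0.013,0],[-0.027,-0.013,0],[-0.027,-0.013,0],[-0.027,-0.013,0],[-0.027,-0.013,0],[-0.027,-0.013,0],[-0.027,-0.013,0],[-0.027,-0.013,0],[-0.027,-0.013,0]], twist=[[0,0,0],[0,0,0],[0,0,0],[0,0,0],[0,0,0],[0,0,0],[0,0,0],[0,0,0],[0,0,0],[0,0,0],[0,0,0],[0,0,0]])

```text
clock: 2.15
position: [0.4524, 0.347, 0.1988]
tool_rot: [3.141, 0.0, 2.832]
force: [0.2, 0.1, 0.1]
grip_width: 0.0852
finger_force: 0.0
```

```bash
cat >> h.py <<'E'
def st():
    s=bot.observe(); print({k:np.round(s[k],4).tolist() for k in("clock","position","tool_rot","qpos","force","moment","grip_width","finger_force")}); return s
def totool(target):
    s=bot.observe(); y=s["tool_rot"][2]; d=np.array(target)-s["position"]
    from scipy.spatial.transform import Rotation as R
    print("tool delta",(R.from_euler("xyz",s["tool_rot"]).as_matrix().T@d).round(4), "yaw",y)
E
python3 -c "
from h import *
st();totool([.54,-.14,.2])"
```

```text
{'clock': 2.15, 'position': [0.4524, 0.347, 0.1988], 'tool_rot': [3.1414, 0.0001, 2.8318], 'qpos': [-0.7806, 0.434, 0.0306, 1.7502, -0.0157, 0.9574, 0.5173], 'force': [0.1775, 0.0518, 0.0752], 'moment': [0.0013, 0.0317, -0.0401], 'grip_width': 0.0852, 'finger_force': 0.0}
tool delta [-0.2319 -0.4371 -0.0012] yaw 2.8318491446614096
```

>>> apply_moves(claw=[0.085,0.085,0.085,0.085,0.085,0.085,0.085,0.085,0.085,0.085,0.085,0.085,0.085,0.085,0.085,0.085,0.085], xyz=[[-0.0165,-0.031,0],[-0.0165,-0.031,0],[-0.0165,-0.031,0],[-0.0165,-0.031,0],[-0.0165,-0.031,0],[-0.0165,-0.031,0],[-0.0165,-0.031,0],[-0.0165,-0.031,0],[-0.0165,-0.031,0],[-0.0165,-0.031,0],[-0.0165,-0.031,0],[-0.0165,-0.031,0],[-0.0165,-0.031,0],[-0.0165,-0.031,0],[0,0,0],[0,0,0],[0,0,0]], twist=[[0,0,0],[0,0,0],[0,0,0],[0,0,0],[0,0,0],[0,0,0],[0,0,0],[0,0,0],[0,0,0],[0,0,0],[0,0,0],[0,0,0],[0,0,0],[0,0,0],[0,0,-0.04],[0,0,-0.04],[0,0,0]])

```text
clock: 3.85
position: [0.5392, -0.1361, 0.1987]
tool_rot: [3.142, 0.0, 2.912]
force: [0.7, -0.3, 0.8]
grip_width: 0.0852
finger_force: 0.0
```

```bash
python3 -c "
from h import *
st()
f=cam('wrist');cv2.imwrite('pics/w1.png',f['img'][:,:,::-1])
np.save('w1.npy',{k:v for k,v in f.items()},allow_pickle=True)
V=f['view'];print(-V[:3,:3].T@V[:3,3],f['vfov'],f['cx'],f['cy'])
s=[.538,-.2262,-.2313];C,S=np.cos(s[2]),np.sin(s[2])
for p in [(55,-84,2),(32,-84,2),(32,69,2),(55,69,18),(-55,69,18),(-55,84,18),(55,84,18)]:
  p=np.array(p)/1e3;print(np.round(proj(f,[s[0]+C*p[0]-S*p[1],s[1]+S*p[0]+C*p[1],p[2]]),0))
"
```

```text
{'clock': 3.85, 'position': [0.5392, -0.1361, 0.1987], 'tool_rot': [3.1415, 0.0001, 2.9121], 'qpos': [0.0264, 0.416, 0.1545, 1.7911, -0.0772, 0.9403, 1.5547], 'force': [0.6771, -0.3372, 0.7784], 'moment': [0.0625, -0.023, 0.0081], 'grip_width': 0.0852, 'finger_force': 0.0}
[ 0.46380799 -0.11820247  0.3733118 ] 65.63800875583395 321.70368447970776 194.41763369281261
[188. 220.]
[185. 203.]
[306. 203.]
[306. 225.]
[305. 135.]
[318. 136.]
[318. 225.]
```

View pics/w1.png

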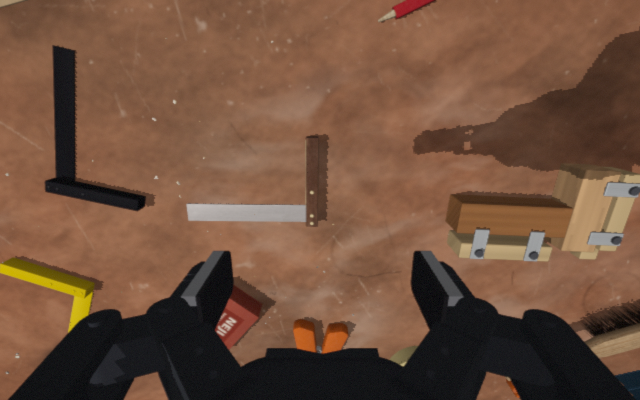

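The wrist view confirms the fit: blade tip at (187,212), stock at columns 306–319, rows 135–226. The jig is fully visible at (447–635, 165–260). I'll zoom in to refine both poses.

Run:
```python
from h import *
im=cv2.imread("pics/w1.png")
a=cv2.resize(im[130:230,170:340],None,fx=4.5,fy=3,interpolation=cv2.INTER_CUBIC)
b=cv2.resize(im[160:260,440:610],None,fx=4.5,fy=3,interpolation=cv2.INTER_CUBIC)
cv2.imwrite("pics/w1c.png",np.vstack([a,b]))
```

```text
(no output)
```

View pics/w1c.png

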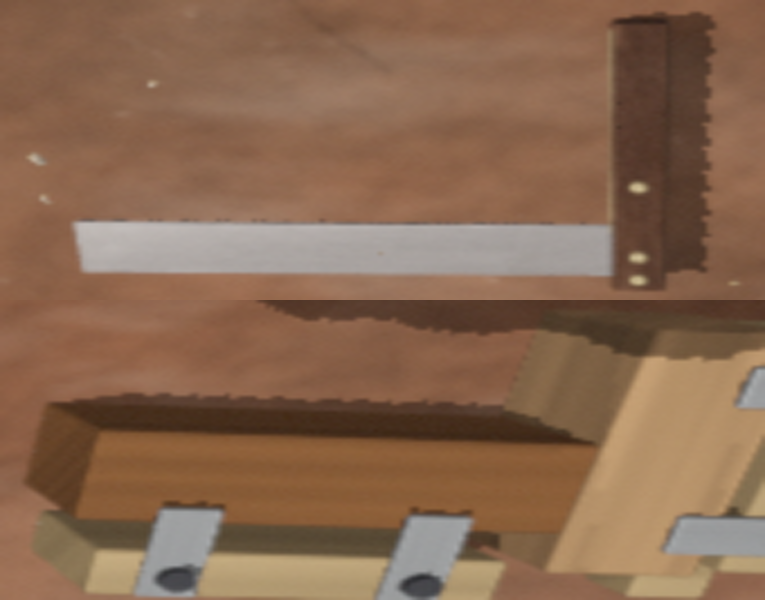

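Run:
```python
from h import *
f=np.load("w1.npy",allow_pickle=True).item()
c=lambda L,v0,d:[(u/4.5+170+d,(v-v0)/3+(130 if v0==0 else 160)) for u,v in L]
s,r=fit(f,[(55,-84,2),(32,-84,2),(32,69,2),(55,69,2),(55,69,18),(-55,69,18),(-55,84,18),(55,84,18)],
 c([(82,272),(74,222),(612,225),(612,275),(613,289),(613,24),(667,24),(664,289)],0,0),[.54,-.22,-.23])
print(s.round(4),r.round(1).tolist())
j,r=fit(f,[(50,0,40),(-50,0,40),(0,-127,38),(38,-127,38),(0,0,38)],
 c([(547,571),(648,330),(100,431),(76,517),(597,444)],300,270),[.65,.1,-.25])
print(j.round(4),r.round(1).tolist())
R=lambda t:np.array([[np.cos(t),-np.sin(t)],[np.sin(t),np.cos(t)]])
g=s[:2]+R(s[2])@[-.038,.0765];print("grip",g)
st();totool([*g,.12])
```

```text
[ 0.5398 -0.2261 -0.2388] [[-0.3, 0.1], [-0.7, -0.1], [0.5, 0.1], [0.5, 0.2], [-0.3, 0.5], [-0.7, -0.5], [0.5, -0.4], [0.5, 0.6]]
[ 0.6499  0.1345 -0.286 ] [[-0.8, -0.9], [3.1, -2.5], [0.6, -0.0], [-0.3, 1.6], [-0.7, 1.6]]
grip [ 0.52096585 -0.14280781]
{'clock': 3.9, 'position': [0.5392, -0.1359, 0.1987], 'tool_rot': [3.1415, 0.0001, 2.9109], 'qpos': [0.0258, 0.4159, 0.1548, 1.7912, -0.0773, 0.9403, 1.5533], 'force': [-0.3278, -0.15, 0.6243], 'moment': [0.0339, 0.0211, -0.0148], 'grip_width': 0.0849, 'finger_force': 0.0}
tool delta [ 0.0162 -0.0109  0.0787] yaw 2.9108594300831983
```

>>> apply_moves(claw=[0.045,0.045,0.045,0.045,0.045,0.045,0.045,0.045,0.045,0.045,0.045], xyz=[[0.008,-0.0055,0.02],[0.0082,-0.0055,0.02],[0,0,0.025],[0,0,0.025],[0,0,0.025],[0,0,0.025],[0,0,0.02],[0,0,0.01],[0,0,0.01],[0,0,0.005],[0,0,0]], twist=[[0,0,0],[0,0,0.008],[0,0,0],[0,0,0],[0,0,0],[0,0,0],[0,0,0],[0,0,0],[0,0,0],[0,0,0],[0,0,0]], force=50)

```text
clock: 5.0
position: [0.521, -0.1429, 0.0136]
tool_rot: [-3.142, -0.0, 2.904]
force: [-0.3, -0.8, -0.0]
grip_width: 0.0449
finger_force: 0.0
```

```bash
python3 -c "
from h import *
st();totool([.52097,-.1428,.004])
f=cam('wrist');cv2.imwrite('pics/w2.png',f['img'][:,:,::-1])
"
```

```text
{'clock': 5.0, 'position': [0.521, -0.1429, 0.0136], 'tool_rot': [-3.1416, -0.0001, 2.9036], 'qpos': [0.0846, 0.6676, 0.1013, 1.9572, -0.1257, 0.5228, 1.606], 'force': [-0.2505, -0.7982, -0.0292], 'moment': [-0.0454, -0.0187, 0.0307], 'grip_width': 0.0449, 'finger_force': 0.0}
tool delta [0.     0.0001 0.0096] yaw 2.903574899716892
```

View pics/w2.png

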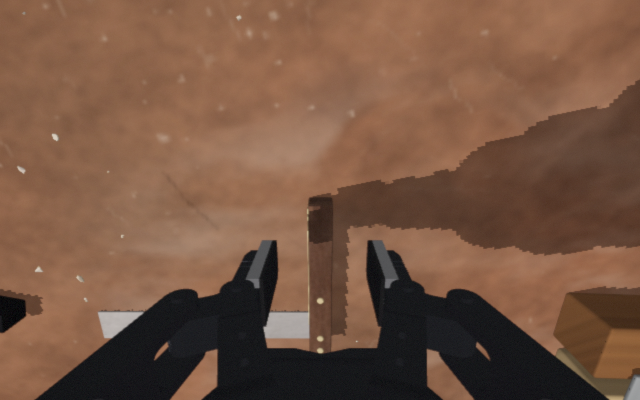

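The stock (310–333) is centred between the fingers (275 and 368). I'll go down and close.

>>> apply_moves(claw=[0.045,0.045,0.045,0.005,0.005,0.005,0.005,0.005,0.005,0.005], xyz=[[0,0,0.005],[0,0,0.005],[0,0,0],[0,0,0],[0,0,0],[0,0,0],[0,0,0],[0,0,0],[0,0,0],[0,0,0]], twist=[[0,0,0],[0,0,0],[0,0,0],[0,0,0],[0,0,0],[0,0,0],[0,0,0],[0,0,0],[0,0,0],[0,0,0]], force=60)

```text
clock: 6.05
position: [0.521, -0.1429, 0.0037]
tool_rot: [-3.142, 0.0, 2.904]
force: [0.3, 0.2, -0.4]
grip_width: 0.005
finger_force: 0.0
```

```bash
python3 -c "
from h import *
st()"
```

```text
{'clock': 6.05, 'position': [0.521, -0.1429, 0.0037], 'tool_rot': [-3.1415, 0.0, 2.9038], 'qpos': [0.0876, 0.685, 0.0973, 1.9595, -0.1278, 0.5028, 1.6081], 'force': [0.3252, 0.1815, -0.3717], 'moment': [0.0273, 0.0152, 0.0151], 'grip_width': 0.005, 'finger_force': 0.0}
```

```bash
python3 -c "
from h import *
f=cam('wrist');cv2.imwrite('pics/w3.png',f['img'][:,:,::-1]);st()
"
```

```text
{'clock': 6.1, 'position': [0.521, -0.1429, 0.0037], 'tool_rot': [-3.1416, 0.0, 2.9038], 'qpos': [0.0877, 0.685, 0.0972, 1.9595, -0.1278, 0.5028, 1.6081], 'force': [0.1925, 0.2502, -0.6638], 'moment': [0.0306, -0.0057, 0.0073], 'grip_width': 0.0049, 'finger_force': 0.0}
```

View pics/w3.png

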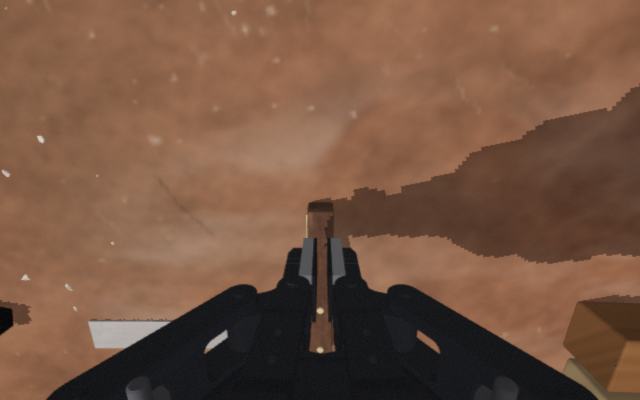

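```bash
python3 -c "
from h import *
f=cam('wrist');s=st();p=s['position'];y=s['tool_rot'][2];tx=np.array([np.cos(y),np.sin(y),0])
V=f['view'];print('cam rel',-V[:3,:3].T@V[:3,3]-p, 'look',-V[2,:3])
for dz in(0,.005,.01,.015,.02,.03,.04):
  print(dz,[np.round(proj(f,p+a*tx+[0,0,dz]),0).tolist() for a in(-.011,0,.011)])
im=cv2.resize(f['img'][190:330,260:380,::-1],None,fx=4,fy=4,interpolation=cv2.INTER_CUBIC)
cv2.imwrite('pics/w3c.png',im)
"
```

```text
{'clock': 6.15, 'position': [0.521, -0.1429, 0.0037], 'tool_rot': [-3.1416, 0.0, 2.9037], 'qpos': [0.0876, 0.685, 0.0973, 1.9595, -0.1278, 0.5028, 1.6081], 'force': [-0.9772, -0.6766, -0.2774], 'moment': [-0.0235, -0.0266, -0.0551], 'grip_width': 0.0051, 'finger_force': 0.0}
cam rel [-0.07526858  0.01854015  0.17461111] look [ 0.29221839 -0.07040195 -0.95375677]
0 [[321.0, 246.0], [321.0, 229.0], [321.0, 213.0]]
0.005 [[321.0, 249.0], [321.0, 233.0], [321.0, 216.0]]
0.01 [[321.0, 253.0], [321.0, 236.0], [321.0, 219.0]]
0.015 [[321.0, 258.0], [321.0, 240.0], [321.0, 222.0]]
0.02 [[321.0, 262.0], [321.0, 244.0], [321.0, 226.0]]
0.03 [[321.0, 272.0], [321.0, 253.0], [321.0, 234.0]]
0.04 [[321.0, 282.0], [321.0, 263.0], [321.0, 242.0]]
```

View pics/w3c.png

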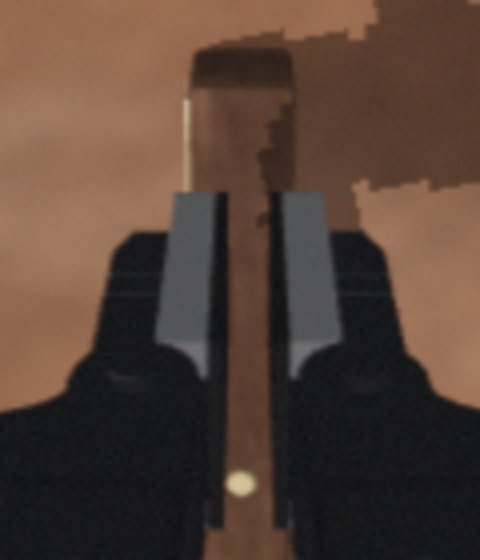

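The fingers closed above the stock: pad tips at row 238, and the stock runs on underneath between columns 306 and 333. So the real tips stand at least 14 mm above the reported TCP. I'll open, go lower carefully and try again.

>>> apply_moves(claw=[0.035,0.035,0.035,0.035,0.035,0.035,0.035,0.005,0.005,0.005,0.005], xyz=[[0,0,0],[0,0,0],[0,0,0],[0,0,0.003],[0,0,0.003],[0,0,0.003],[0,0,0.001],[0,0,0],[0,0,0],[0,0,0],[0,0,0]], twist=[[0,0,0],[0,0,0],[0,0,0],[0,0,0],[0,0,0],[0,0,0],[0,0,0],[0,0,0],[0,0,0],[0,0,0],[0,0,0]], force=60)

```text
clock: 7.25
position: [0.521, -0.1429, -0.0062]
tool_rot: [3.142, 0.0, 2.904]
force: [0.6, -0.5, 0.8]
grip_width: 0.0048
finger_force: 0.0
```

>>> apply_moves(claw=[0.035,0.035,0.035,0.035,0.035,0.035,0.035,0.005,0.005,0.005,0.005], xyz=[[0,0,0],[0,0,0],[0,0,0],[0,0,0.004],[0,0,0.004],[0,0,0.004],[0,0,0],[0,0,0],[0,0,0],[0,0,0],[0,0,0]], twist=[[0,0,0],[0,0,0],[0,0,0],[0,0,0],[0,0,0],[0,0,0],[0,0,0],[0,0,0],[0,0,0],[0,0,0],[0,0,0]], force=60)

```text
clock: 8.35
position: [0.5209, -0.143, -0.0181]
tool_rot: [-3.142, 0.0, 2.904]
force: [-1.8, -0.4, 4.0]
grip_width: 0.0121
finger_force: 58.9
```

>>> apply_moves(claw=[0.03,0.03,0.03,0.03,0.03,0.03,0.03], xyz=[[0,0,0],[0,0,0],[0,0,0.002],[0,0,0.002],[0,0,0.002],[0,0,0],[0,0,0]], twist=[[0,0,0],[0,0,0],[0,0,0],[0,0,0],[0,0,0],[0,0,0],[0,0,0]])

```text
clock: 9.05
position: [0.5209, -0.1429, -0.0244]
tool_rot: [-3.142, -0.0, 2.904]
force: [0.3, 1.0, 0.7]
grip_width: 0.03
finger_force: 0.0
```

```bash
python3 -c "
from h import *
f=cam('wrist');s=st();p=s['position'];y=s['tool_rot'][2];tx=np.array([np.cos(y),np.sin(y),0])
im=f['img'][190:320,170:390,::-1]
cv2.imwrite('pics/w4c.png',cv2.resize(im,None,fx=3.6,fy=3.6,interpolation=cv2.INTER_CUBIC))
for q in [(.5398,-.2261,-.2388)]:
  for P in [(55,-84,2),(32,-84,2),(-55,69,18),(-55,84,18),(-55,69,0)]:
    P=np.array(P)/1e3;C,S=np.cos(q[2]),np.sin(q[2]);print(np.round(proj(f,[q[0]+C*P[0]-S*P[1],q[1]+S*P[0]+C*P[1],P[2]]),1))
"
```

```text
{'clock': 9.1, 'position': [0.5209, -0.1429, -0.0243], 'tool_rot': [-3.1416, -0.0001, 2.9038], 'qpos': [0.0959, 0.7354, 0.0859, 1.9631, -0.1331, 0.4484, 1.6128], 'force': [-0.1962, 0.2925, 0.0437], 'moment': [0.0398, -0.0413, -0.0083], 'grip_width': 0.03, 'finger_force': 0.0}
[ 62.5 384.2]
[ 52.9 354.6]
[305.1 233.1]
[337.4 233.1]
[306.9 218.6]
```

View pics/w4c.png

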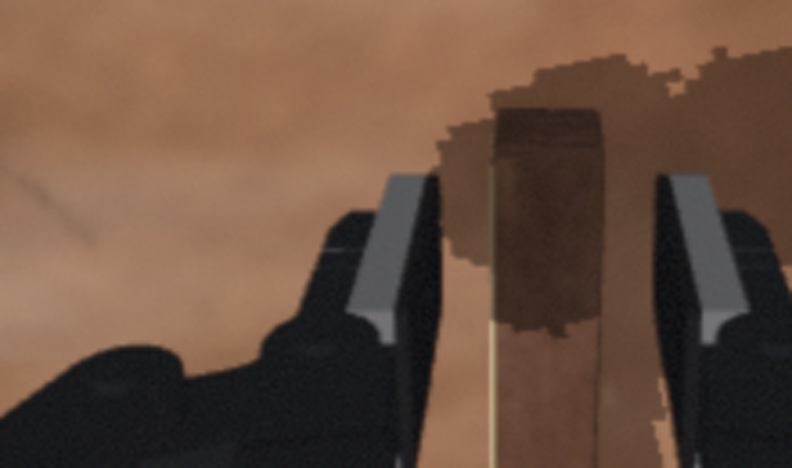

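The stock is where it was (307–337). The pad tips are at about z = 10 mm, so I'll go 7 mm lower and grip.

>>> apply_moves(claw=[0.03,0.03,0.03,0.03,0.005,0.005,0.005,0.005], xyz=[[0,0,0.002],[0,0,0.002],[0,0,0.0025],[0,0,0],[0,0,0],[0,0,0],[0,0,0],[0,0,0]], twist=[[0,0,0],[0,0,0],[0,0,0],[0,0,0],[0,0,0],[0,0,0],[0,0,0],[0,0,0]], force=80)

```text
clock: 9.9
position: [0.521, -0.143, -0.0306]
tool_rot: [-3.142, 0.0, 2.904]
force: [-1.3, 0.3, 5.7]
grip_width: 0.0131
finger_force: 78.7
```

>>> apply_moves(claw=[0.005,0.005,0.005,0.005,0.005,0.005,0.005,0.005,0.005], xyz=[[0,0,0],[0,0,-0.002],[0,0,-0.008],[0,0,-0.01],[0,0,-0.015],[0,0,-0.015],[0,0,-0.01],[0,0,0],[0,0,0]], twist=[[0,0,0],[0,0,0],[0,0,0],[0,0,0],[0,0,0],[0,0,0],[0,0,0],[0,0,0],[0,0,0]], force=110)

```text
clock: 10.8
position: [0.521, -0.1428, 0.0294]
tool_rot: [3.142, 0.0, 2.904]
force: [-0.4, 0.4, -2.2]
grip_width: 0.0127
finger_force: 107.7
```

```bash
cat >> h.py <<'E'
def avg(n=4):
    F=[];M=[]
    for i in range(n):
        cam("wrist"); s=bot.observe(); F.append(s["force"]);M.append(s["moment"])
    return np.mean(F,0),np.mean(M,0),s
E
python3 - <<'E'
from h import *
F,M,s=avg(4);print(F.round(2),M.round(3));st()
f=cam("wrist")
# segment blade (grey, light)
h=cv2.cvtColor(f["img"],cv2.COLOR_RGB2HSV);m=((h[...,1]<40)&(h[...,2]>110)).astype(np.uint8)
n,l,S,c=cv2.connectedComponentsWithStats(m)
for i in np.argsort(-S[1:,4])[:4]+1:
    q=np.argwhere(l==i)[:,::-1].astype(np.float32);print(S[i],cv2.boxPoints(cv2.minAreaRect(q)).round(1).tolist())
cv2.imwrite("pics/w5.png",f["img"][:,:,::-1])
E
```

```text
[-0.11  0.17 -2.35] [0.066 0.084 0.007]
{'clock': 11.0, 'position': [0.5206, -0.1429, 0.0287], 'tool_rot': [-3.1415, -0.001, 2.9038], 'qpos': [0.0799, 0.6415, 0.1076, 1.9532, -0.1224, 0.554, 1.6036], 'force': [-0.6392, -0.1878, -2.7689], 'moment': [0.0868, 0.0507, -0.0042], 'grip_width': 0.012, 'finger_force': 107.6525}
[598 357  40  43 887] [[594.5, 395.0], [616.2999877929688, 348.70001220703125], [638.5999755859375, 359.20001220703125], [616.7999877929688, 405.5]]
[ 48 360  51  28 746] [[47.400001525878906, 386.79998779296875], [48.0, 359.79998779296875], [98.0, 361.0], [97.4000015258789, 388.0]]
[212 365  27  25  77] [[211.3000030517578, 388.20001220703125], [237.60000610351562, 364.5], [239.5, 366.70001220703125], [213.1999969482422, 390.29998779296875]]
[ 72 132   5   6  20] [[71.0, 133.0], [73.0, 131.0], [77.5, 135.5], [75.5, 137.5]]
```

Run:
```python
from h import *
f=cam("wrist")
q=(.5398,-.2261,-.2388)
for dz in(.05,.06,.07):
 print(dz,[np.round(proj(f,[q[0]+np.cos(q[2])*x-np.sin(q[2])*y,q[1]+np.sin(q[2])*x+np.cos(q[2])*y,z+dz]),1).tolist() for x,y,z in np.array([(55,-84,2),(32,-84,2),(-55,69,18),(-55,84,18)])/1e3])
for i in range(4):
  cam("wrist");s=bot.observe();print(s["grip_width"],s["position"],s["tool_rot"],s["finger_force"])
```

```text
0.05 [[66.4, 380.2], [57.2, 351.0], [305.5, 230.8], [337.1, 230.8]]
0.06 [[53.3, 394.8], [43.1, 364.5], [304.4, 240.0], [338.1, 240.1]]
0.07 [[38.8, 410.9], [27.4, 379.5], [303.1, 250.7], [339.4, 250.7]]
0.01235651008833742 [ 0.52077143 -0.14288762  0.02886748] [-3.14151748e+00 -5.85412915e-04  2.90373059e+00] 107.65242218971252
0.012112712269433673 [ 0.52078209 -0.14290059  0.0289221 ] [-3.14152357e+00 -5.18875425e-04  2.90375311e+00] 107.6533305644989
0.012137536641914652 [ 0.52086287 -0.14291345  0.0290079 ] [-3.14154344e+00 -3.21234979e-04  2.90375038e+00] 107.65329122543335
0.011851030635400522 [ 0.52087657 -0.14291514  0.02905129] [-3.14154528e+00 -2.62905187e-04  2.90373811e+00] 107.65313029289246
```

View pics/w5.png

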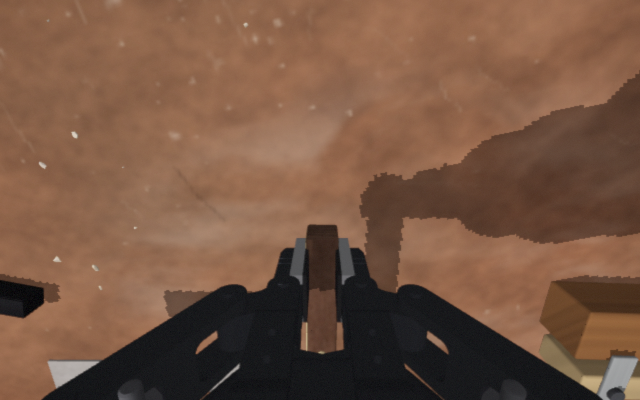

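The square is held level (stock 307–337, blade tip near (48,360), as predicted). Next I'll carry it to a backed-off spot in the corner.

>>> apply_moves(claw=[0.005,0.005,0.005,0.005,0.005,0.005,0.005,0.005,0.005,0.005,0.005,0.005,0.005,0.005,0.005,0.005], xyz=[[0.001,0.0067,0],[0.003,0.016,0],[0.0045,0.026,0],[0.0045,0.026,0],[0.0045,0.026,0],[0.0045,0.026,0],[0.0045,0.026,0],[0.0045,0.026,0],[0.0045,0.026,0],[0.0045,0.026,0],[0.0045,0.026,0],[0.003,0.016,0],[0.002,0.01,0],[0,0,0],[0,0,0],[0,0,0]], twist=[[0,0,0],[0,0,0],[0,0,0],[0,0,0],[0,0,0],[0,0,0],[0,0,0],[0,0,0],[0,0,0],[0,0,0],[0,0,0],[0,0,0],[0,0,0],[0,0,0.024],[0,0,0.024],[0,0,0]])

```text
clock: 12.9
position: [0.5395, 0.1421, 0.0292]
tool_rot: [-3.141, 0.0, 2.853]
force: [-0.1, -0.5, -1.6]
grip_width: 0.0124
finger_force: 107.8
```

Run:
```python
from h import *
st();totool([.540,.1434,-.028])
for n in("cross_holder","rail_holder"): pass
f=cam("top")
for n in("cross_holder","rail_holder"): print(n,[(np.round(d["position"],3).tolist(),round(d["score"],2)) for d in bot.find_in("top",n)])
```

```text
{'clock': 12.9, 'position': [0.5395, 0.1421, 0.0292], 'tool_rot': [-3.1409, 0.0001, 2.8526], 'qpos': [-0.4851, 0.6655, 0.1698, 1.9086, -0.1896, 0.5832, 1.0897], 'force': [-0.0897, -0.5028, -1.6361], 'moment': [0.0926, 0.1036, -0.0365], 'grip_width': 0.0124, 'finger_force': 107.7523}
tool delta [-0.0001  0.0015  0.0572] yaw 2.8526098663029544
cross_holder [([0.68, 0.149, 0.04], 0.76)]
rail_holder []
```

>>> apply_moves(claw=[0.005,0.005,0.005,0.005,0.005,0.005,0.005], xyz=[[0,0,0.01],[0,0,0.015],[0,0,0.015],[0,0,0.01],[0,0,0.005],[0,0,0.002],[0,0,0]], twist=[[0,0,0],[0,0,0],[0,0,0],[0,0,0],[0,0,0],[0,0,0],[0,0,0]])

```text
clock: 13.75
position: [0.5395, 0.1434, -0.0279]
tool_rot: [-3.141, -0.0, 2.856]
force: [0.3, -0.1, -2.5]
grip_width: 0.0121
finger_force: 107.8
```

Run:
```python
from h import *
F,M,s=avg(4);print(F.round(2),M.round(3));st()
```

```text
[-0.04 -0.23 -2.18] [ 0.049  0.104 -0.033]
{'clock': 13.95, 'position': [0.5398, 0.1436, -0.0273], 'tool_rot': [3.1411, 0.0006, 2.8558], 'qpos': [-0.4637, 0.7618, 0.1372, 1.9176, -0.208, 0.4749, 1.1064], 'force': [0.1053, -1.028, -2.4123], 'moment': [0.0857, 0.1002, -0.0606], 'grip_width': 0.0125, 'finger_force': 107.759}
```

>>> apply_moves(claw=[0.005,0.005,0.005,0.005,0.005], xyz=[[0,0.002,0],[0,0.002,0],[0,0.002,0],[0,0.001,0],[0,0,0]], twist=[[0,0,0],[0,0,0],[0,0,0],[0,0,0],[0,0,0]])

```text
clock: 14.45
position: [0.5415, 0.1504, -0.0278]
tool_rot: [3.142, 0.0, 2.856]
force: [0.9, -0.7, -1.3]
grip_width: 0.0124
finger_force: 107.8
```

>>> apply_moves(claw=[0.005,0.005], xyz=[[0,0.001,0],[0,0,0]], twist=[[0,0,0],[0,0,0]])

```text
clock: 14.65
position: [0.5417, 0.1512, -0.0278]
tool_rot: [-3.142, -0.0, 2.856]
force: [0.3, 0.6, -1.8]
grip_width: 0.0125
finger_force: 107.8
```

>>> apply_moves(claw=[0.005,0.005,0.005], xyz=[[0,0.001,0],[0,0.0005,0],[0,0,0]], twist=[[0,0,0],[0,0,0],[0,0,0]])

```text
clock: 14.95
position: [0.5421, 0.1527, -0.0278]
tool_rot: [-3.142, -0.0, 2.856]
force: [0.1, -0.0, -2.2]
grip_width: 0.0122
finger_force: 107.8
```

```bash
python3 -c "
from h import *
s=st()"
```

```text
{'clock': 14.95, 'position': [0.5421, 0.1527, -0.0278], 'tool_rot': [-3.1416, -0.0, 2.8559], 'qpos': [-0.4788, 0.7675, 0.14, 1.9045, -0.21, 0.4835, 1.0939], 'force': [0.1138, -0.0203, -2.2443], 'moment': [0.0957, 0.1113, -0.002], 'grip_width': 0.0122, 'finger_force': 107.759}
```

Not touching yet, so I'll continue in 1.5 mm steps.

>>> apply_moves(claw=[0.005,0.005,0.005], xyz=[[0,0.001,0],[0,0.0005,0],[0,0,0]], twist=[[0,0,0],[0,0,0],[0,0,0]])

```text
clock: 15.25
position: [0.5425, 0.1541, -0.0278]
tool_rot: [3.142, -0.0, 2.856]
force: [0.3, -0.5, -1.6]
grip_width: 0.0122
finger_force: 107.8
```

>>> apply_moves(claw=[0.005,0.005,0.005], xyz=[[0,0.001,0],[0,0.0005,0],[0,0,0]], twist=[[0,0,0],[0,0,0],[0,0,0]])

```text
clock: 15.55
position: [0.543, 0.1556, -0.0278]
tool_rot: [3.142, 0.0, 2.856]
force: [0.0, 0.7, -2.6]
grip_width: 0.0123
finger_force: 107.8
```

>>> apply_moves(claw=[0.005,0.005,0.005], xyz=[[0,0.001,0],[0,0.0005,0],[0,0,0]], twist=[[0,0,0],[0,0,0],[0,0,0]])

```text
clock: 15.85
position: [0.5434, 0.157, -0.0278]
tool_rot: [3.142, 0.0, 2.856]
force: [0.3, -0.0, -1.4]
grip_width: 0.0119
finger_force: 107.8
```

>>> apply_moves(claw=[0.005,0.005,0.005], xyz=[[0,0.001,0],[0,0.0005,0],[0,0,0]], twist=[[0,0,0],[0,0,0],[0,0,0]])

```text
clock: 16.15
position: [0.5438, 0.1585, -0.0278]
tool_rot: [3.142, -0.0, 2.856]
force: [-0.6, 0.4, -2.7]
grip_width: 0.0122
finger_force: 107.8
```

>>> apply_moves(claw=[0.005,0.005,0.005], xyz=[[0,0.001,0],[0,0.0005,0],[0,0,0]], twist=[[0,0,0],[0,0,0],[0,0,0]])

```text
clock: 16.45
position: [0.544, 0.1591, -0.0279]
tool_rot: [-3.141, -0.0, 2.855]
force: [-1.7, -5.0, -1.9]
grip_width: 0.0123
finger_force: 108.0
```

```bash
cat >> h.py <<'E'
def rep(n=4,B=(-.04,-.23,-2.18),MB=(.07,.105,-.03),yaw=-.286):
    F,M,s=avg(n);F=F-B;M=M-MB;c,q=np.cos(yaw),np.sin(yaw)
    print("jigF",np.round([c*F[0]+q*F[1],-q*F[0]+c*F[1],F[2]],2),"M",M.round(3));st();return s
E
python3 -c "
from h import *
rep()"
```

```text
jigF [-0.42 -5.18  1.42] M [-1.099  0.309 -0.302]
{'clock': 16.65, 'position': [0.544, 0.1591, -0.0279], 'tool_rot': [-3.1407, -0.0004, 2.8551], 'qpos': [-0.4901, 0.7716, 0.1429, 1.8944, -0.2113, 0.4909, 1.084], 'force': [-1.5193, -5.0064, -1.0622], 'moment': [-1.0548, 0.4069, -0.3264], 'grip_width': 0.0124, 'finger_force': 108.0017}
```

>>> apply_moves(claw=[0.005,0.005,0.005,0.005,0.005,0.005], xyz=[[0,-0.002,0],[-0.002,0,0],[-0.002,0,0],[-0.002,0,0],[-0.001,0,0],[0,0,0]], twist=[[0,0,0],[0,0,0],[0,0,0],[0,0,0],[0,0,0],[0,0,0]])

```text
clock: 17.25
position: [0.5506, 0.1559, -0.0278]
tool_rot: [3.142, 0.0, 2.856]
force: [-0.2, 0.1, -1.8]
grip_width: 0.0121
finger_force: 107.9
```

>>> apply_moves(claw=[0.005,0.005], xyz=[[-0.0015,0,0],[0,0,0]], twist=[[0,0,0],[0,0,0]])

```text
clock: 17.45
position: [0.552, 0.1555, -0.0278]
tool_rot: [3.142, 0.0, 2.856]
force: [0.4, 0.1, -1.8]
grip_width: 0.012
finger_force: 107.9
```

>>> apply_moves(claw=[0.005,0.005], xyz=[[-0.0015,0,0],[0,0,0]], twist=[[0,0,0],[0,0,0]])

```text
clock: 17.65
position: [0.5535, 0.155, -0.0278]
tool_rot: [-3.142, 0.0, 2.856]
force: [0.7, 0.6, -1.6]
grip_width: 0.012
finger_force: 107.9
```

>>> apply_moves(claw=[0.005,0.005], xyz=[[-0.0015,0,0],[0,0,0]], twist=[[0,0,0],[0,0,0]])

```text
clock: 17.85
position: [0.5549, 0.1546, -0.0278]
tool_rot: [3.142, 0.0, 2.856]
force: [-0.3, 0.5, -2.6]
grip_width: 0.0122
finger_force: 107.9
```

>>> apply_moves(claw=[0.005,0.005], xyz=[[-0.0015,0,0],[0,0,0]], twist=[[0,0,0],[0,0,0]])

```text
clock: 18.05
position: [0.5564, 0.1541, -0.0278]
tool_rot: [-3.142, 0.0, 2.856]
force: [-0.3, 0.2, -2.0]
grip_width: 0.0121
finger_force: 107.9
```

>>> apply_moves(claw=[0.005,0.005], xyz=[[-0.0015,0,0],[0,0,0]], twist=[[0,0,0],[0,0,0]])

```text
clock: 18.25
position: [0.5569, 0.1539, -0.028]
tool_rot: [-3.141, -0.001, 2.856]
force: [-4.8, 1.1, -0.8]
grip_width: 0.012
finger_force: 108.0
```

```bash
python3 -c "
from h import *
rep()"
```

```text
jigF [-5.36 -0.31  1.21] M [ 0.226  1.013 -0.006]
{'clock': 18.45, 'position': [0.5569, 0.1539, -0.028], 'tool_rot': [-3.1411, -0.0013, 2.856], 'qpos': [-0.4715, 0.7823, 0.1428, 1.8644, -0.2076, 0.5105, 1.0971], 'force': [-5.9864, 1.1921, -0.6148], 'moment': [0.2545, 1.1021, -0.0277], 'grip_width': 0.0121, 'finger_force': 108.0152}
```

Contact is at the outer corner end on both faces, so the square must turn a little counter-clockwise.

>>> apply_moves(claw=[0.005,0.005,0.005,0.005], xyz=[[0,-0.0015,0],[0,0,0],[0,0,0],[0,0,0]], twist=[[0,0,0],[0,0,-0.005],[0,0,-0.005],[0,0,0]])

```text
clock: 18.85
position: [0.5565, 0.1524, -0.028]
tool_rot: [-3.141, -0.001, 2.866]
force: [-5.4, 2.1, -0.6]
grip_width: 0.0119
finger_force: 108.0
```

```bash
python3 -c "
from h import *
rep()"
```

```text
jigF [-5.34  0.57  0.29] M [0.279 1.08  0.045]
{'clock': 19.05, 'position': [0.5565, 0.1524, -0.028], 'tool_rot': [-3.1412, -0.0011, 2.866], 'qpos': [-0.4676, 0.7812, 0.14, 1.8664, -0.2037, 0.5089, 1.1059], 'force': [-5.0963, 2.4724, -0.7571], 'moment': [0.3274, 1.171, 0.0143], 'grip_width': 0.012, 'finger_force': 107.9492}
```

>>> apply_moves(claw=[0.005,0.005,0.005,0.005], xyz=[[0,-0.001,0],[0,0,0],[0,0,0],[0,0,0]], twist=[[0,0,0],[0,0,-0.005],[0,0,-0.005],[0,0,0]])

```text
clock: 19.45
position: [0.5563, 0.1518, -0.028]
tool_rot: [-3.142, -0.001, 2.876]
force: [-5.4, 3.8, -1.7]
grip_width: 0.0125
finger_force: 108.0
```

```bash
python3 -c "
from h import *
rep()"
```

```text
jigF [-5.59  1.28  0.58] M [ 0.572  1.062 -0.133]
{'clock': 19.65, 'position': [0.5563, 0.1517, -0.0279], 'tool_rot': [-3.1415, -0.0011, 2.8759], 'qpos': [-0.4644, 0.7804, 0.137, 1.8676, -0.2002, 0.5078, 1.114], 'force': [-4.5825, 2.5891, -1.4714], 'moment': [0.6476, 1.146, -0.1239], 'grip_width': 0.0122, 'finger_force': 107.9657}
```

Contact is now shared along the blade, so it is nearly flush. I'll ease off the rail and approach the crosspiece.

>>> apply_moves(claw=[0.005,0.005,0.005,0.005], xyz=[[0.0015,0,0],[0,0.001,0],[0,0.001,0],[0,0,0]], twist=[[0,0,-0.001],[0,0,0],[0,0,0],[0,0,0]])

```text
clock: 20.05
position: [0.5563, 0.1536, -0.0277]
tool_rot: [3.142, 0.001, 2.877]
force: [0.2, 0.0, -2.1]
grip_width: 0.0122
finger_force: 107.9
```

```bash
python3 -c "
from h import *
rep(3,yaw=-.266)"
```

```text
jigF [0.09 0.14 0.17] M [-0.138 -0.059 -0.042]
{'clock': 20.2, 'position': [0.5561, 0.1536, -0.0278], 'tool_rot': [3.1416, 0.0003, 2.8767], 'qpos': [-0.4686, 0.7801, 0.1378, 1.8678, -0.2002, 0.5068, 1.1111], 'force': [0.3923, 0.2526, -2.1224], 'moment': [-0.0741, 0.0232, -0.0706], 'grip_width': 0.0124, 'finger_force': 107.941}
```

>>> apply_moves(claw=[0.005,0.005], xyz=[[0,0.001,0],[0,0,0]], twist=[[0,0,0],[0,0,0]])

```text
clock: 20.4
position: [0.5562, 0.1542, -0.0278]
tool_rot: [-3.141, -0.0, 2.876]
force: [-0.1, -4.3, -1.0]
grip_width: 0.0121
finger_force: 108.2
```

```bash
python3 -c "
from h import *
rep(3,yaw=-.266)"
```

```text
jigF [ 1.05 -4.15  1.31] M [-1.046  0.05  -0.316]
{'clock': 20.55, 'position': [0.5562, 0.1542, -0.0278], 'tool_rot': [-3.1411, -0.0, 2.8763], 'qpos': [-0.4701, 0.7806, 0.1385, 1.8667, -0.2003, 0.5079, 1.1097], 'force': [-1.0475, -4.5957, -1.8882], 'moment': [-1.0686, 0.1301, -0.3811], 'grip_width': 0.0119, 'finger_force': 108.1651}
```

>>> apply_moves(claw=[0.005,0.005,0.005,0.005,0.005], xyz=[[0,-0.0006,0],[-0.0008,0,0],[-0.0005,0.0005,0],[-0.0003,0.0004,0],[0,0,0]], twist=[[0,0,0],[0,0,0],[0,0,0],[0,0,0],[0,0,0]])

```text
clock: 21.05
position: [0.5569, 0.154, -0.0281]
tool_rot: [-3.14, -0.002, 2.876]
force: [-5.3, -5.5, -0.6]
grip_width: 0.012
finger_force: 108.4
```

```bash
python3 -c "
from h import *
rep(4,yaw=-.266)"
```

```text
jigF [-3.68 -6.43  1.77] M [-1.211  1.054 -0.343]
{'clock': 21.25, 'position': [0.5569, 0.1541, -0.0281], 'tool_rot': [-3.1404, -0.0017, 2.8766], 'qpos': [-0.4689, 0.7823, 0.1384, 1.8633, -0.2, 0.5115, 1.1104], 'force': [-5.3721, -5.7232, -0.5648], 'moment': [-1.1224, 1.1381, -0.3827], 'grip_width': 0.0122, 'finger_force': 108.346}
```

>>> apply_moves(claw=[0.005,0.005], xyz=[[-0.0005,-0.0002,0],[0,0,0]], twist=[[0,0,-0.003],[0,0,0]])

```text
clock: 21.45
position: [0.5569, 0.154, -0.0282]
tool_rot: [-3.14, -0.003, 2.88]
force: [-7.5, -4.4, -0.9]
grip_width: 0.0124
finger_force: 108.4
```

```bash
python3 -c "
from h import *
rep(5,yaw=-.266)"
```

```text
jigF [-6.27 -5.72  1.99] M [-0.943  1.478 -0.468]
{'clock': 21.7, 'position': [0.5568, 0.154, -0.0282], 'tool_rot': [-3.1403, -0.0026, 2.8796], 'qpos': [-0.4678, 0.7826, 0.1373, 1.8627, -0.1991, 0.5124, 1.113], 'force': [-7.852, -3.634, -0.4509], 'moment': [-0.88, 1.5664, -0.4884], 'grip_width': 0.0123, 'finger_force': 108.368}
```

>>> apply_moves(claw=[0.005,0.005], xyz=[[0,-0.0002,0],[0,0,0]], twist=[[0,0,-0.004],[0,0,0]])

```text
clock: 21.9
position: [0.5568, 0.1539, -0.0282]
tool_rot: [-3.14, -0.002, 2.884]
force: [-7.4, -4.5, -0.5]
grip_width: 0.0124
finger_force: 108.4
```

```bash
python3 -c "
from h import *
rep(5,yaw=-.266)"
```

```text
jigF [-6.53 -5.5   2.2 ] M [-0.884  1.47  -0.548]
{'clock': 22.15, 'position': [0.5568, 0.1538, -0.0282], 'tool_rot': [-3.1404, -0.0025, 2.8835], 'qpos': [-0.4668, 0.7823, 0.1362, 1.8629, -0.1976, 0.5121, 1.1159], 'force': [-8.123, -2.9921, 0.5622], 'moment': [-0.8201, 1.5905, -0.6353], 'grip_width': 0.0121, 'finger_force': 108.3804}
```

>>> apply_moves(claw=[0.005,0.005,0.005,0.005,0.005,0.005,0.005,0.005,0.005,0.005,0.005,0.005,0.005,0.005], xyz=[[0,0,0],[0,0,0],[0,0,0],[0,0,0],[0,0,0],[0,0,0],[0,0,0],[0,0,0],[0,0,0],[0,0,0],[0,0,0],[0,0,0],[0,0,0],[0,0,0]], twist=[[0,0,-0.004],[0,0,0],[0,0,0],[0,0,0],[0,0,0],[0,0,0],[0,0,0],[0,0,0],[0,0,0],[0,0,0],[0,0,0],[0,0,0],[0,0,0],[0,0,0]])

```text
clock: 23.55
position: [0.5568, 0.1538, -0.0282]
tool_rot: [-3.14, -0.003, 2.887]
force: [-7.5, -3.5, -0.7]
grip_width: 0.0122
finger_force: 108.5
```

```bash
python3 -c "
from h import *
rep(6,yaw=-.266)
f=cam('side');[print(q,[np.round(d['position'],3).tolist() for d in bot.find_in('side',q)][:2]) for q in('pencil_red',)]"
```

```text
jigF [-6.49 -5.62  1.72] M [-0.888  1.455 -0.662]
{'clock': 23.85, 'position': [0.5568, 0.1538, -0.0282], 'tool_rot': [-3.1404, -0.0025, 2.8873], 'qpos': [-0.4661, 0.7822, 0.1353, 1.8629, -0.1963, 0.5121, 1.1185], 'force': [-8.4988, -4.1923, 0.1491], 'moment': [-0.8194, 1.565, -0.6744], 'grip_width': 0.012, 'finger_force': 108.5238}
pencil_red [[0.605, 0.124, 0.001], [0.385, 0.03, 0.008]]
```

>>> apply_moves(claw=[0.005,0.005,0.005,0.005,0.005,0.005,0.005,0.005,0.005,0.005,0.005,0.005,0.005,0.005], xyz=[[-0.0001,0.0002,0],[0,0,0],[0,0,0],[0,0,0],[0,0,0],[0,0,0],[0,0,0],[0,0,0],[0,0,0],[0,0,0],[0,0,0],[0,0,0],[0,0,0],[0,0,0]], twist=[[0,0,-0.003],[0,0,0],[0,0,0],[0,0,0],[0,0,0],[0,0,0],[0,0,0],[0,0,0],[0,0,0],[0,0,0],[0,0,0],[0,0,0],[0,0,0],[0,0,0]])

```text
clock: 25.35
position: [0.5568, 0.1538, -0.0282]
tool_rot: [-3.14, -0.003, 2.89]
force: [-7.6, -5.0, -0.6]
grip_width: 0.0122
finger_force: 108.7
```

```bash
python3 -c "
from h import *
rep(4,yaw=-.266)"
```

```text
jigF [-6.66 -5.97  2.52] M [-1.013  1.633 -0.803]
{'clock': 25.55, 'position': [0.5568, 0.1538, -0.0282], 'tool_rot': [-3.1402, -0.0028, 2.8901], 'qpos': [-0.4658, 0.7824, 0.1347, 1.8625, -0.1953, 0.5125, 1.1203], 'force': [-8.068, -4.32, -0.4329], 'moment': [-0.9326, 1.7069, -0.8371], 'grip_width': 0.0121, 'finger_force': 108.7012}
```

Both faces carry about 6 N, and the contact is centred along both. Next I'll back out and lift.

>>> apply_moves(claw=[0.005,0.005,0.005,0.005,0.005,0.005,0.005,0.005,0.005,0.005,0.005,0.005,0.005], xyz=[[0.0015,-0.0015,0],[0.004,-0.004,0],[0.008,-0.008,0],[0.008,-0.008,0],[0,0,-0.006],[0,0,-0.012],[0,0,-0.014],[0,0,-0.014],[0,0,-0.008],[0,0,-0.004],[0,0,0],[0,0,0],[0,0,0]], twist=[[0,0,0],[0,0,0],[0,0,0],[0,0,0],[0,0,0],[0,0,0],[0,0,0],[0,0,0],[0,0,0],[0,0,0],[0,0,-0.007],[0,0,-0.007],[0,0,0]])

```text
clock: 26.85
position: [0.5319, 0.1386, 0.0297]
tool_rot: [-3.141, -0.001, 2.905]
force: [0.8, 0.1, -2.0]
grip_width: 0.0122
finger_force: 108.0
```

```bash
python3 -c "
from h import *
rep(1);totool([.521,-.1429,.029])"
```

```text
jigF [ 0.13 -0.24 -0.75] M [-0.003 -0.029  0.025]
{'clock': 26.9, 'position': [0.5319, 0.1386, 0.0297], 'tool_rot': [-3.1411, -0.0007, 2.9048], 'qpos': [-0.4734, 0.6543, 0.1543, 1.929, -0.1736, 0.5719, 1.1298], 'force': [0.021, -0.4986, -2.9251], 'moment': [0.0669, 0.0762, -0.0053], 'grip_width': 0.0123, 'finger_force': 108.0075}
tool delta [-0.0554 -0.2762  0.0008] yaw 2.904786986954595
```

>>> apply_moves(claw=[0.005,0.005,0.005,0.005,0.005,0.005,0.005,0.005,0.005,0.005,0.005,0.005,0.005,0.005], xyz=[[-0.0014,-0.0062,0],[-0.003,-0.015,0],[-0.005,-0.026,0],[-0.005,-0.026,0],[-0.005,-0.026,0],[-0.005,-0.026,0],[-0.005,-0.026,0],[-0.006,-0.026,0],[-0.006,-0.026,0],[-0.006,-0.026,0],[-0.005,-0.026,0],[-0.003,-0.015,0],[0,-0.006,0],[0,0,0]], twist=[[0,0,0],[0,0,0],[0,0,0],[0,0,0],[0,0,0],[0,0,0],[0,0,0],[0,0,0],[0,0,0],[0,0,0],[0,0,0],[0,0,0],[0,0,0],[0,0,0.001]])

```text
clock: 28.3
position: [0.5205, -0.144, 0.0301]
tool_rot: [-3.141, -0.0, 2.902]
force: [0.3, 1.0, -1.5]
grip_width: 0.012
finger_force: 108.0
```

Run:
```python
from h import *
rep(1);totool([.521,-.1429,-.0306])
f=cam("wrist")
h=cv2.cvtColor(f["img"],cv2.COLOR_RGB2HSV);m=((h[...,1]<40)&(h[...,2]>110)).astype(np.uint8)
n,l,S,c=cv2.connectedComponentsWithStats(m)
for i in np.argsort(-S[1:,4])[:3]+1: print(S[i])
```

```text
jigF [-0.26  0.4  -0.3 ] M [-0.021 -0.013  0.05 ]
{'clock': 28.35, 'position': [0.5209, -0.1428, 0.0301], 'tool_rot': [3.1414, -0.0003, 2.9031], 'qpos': [0.0796, 0.639, 0.1081, 1.9526, -0.1224, 0.5564, 1.6029], 'force': [-0.181, 0.2241, -2.4803], 'moment': [0.0489, 0.0924, 0.0198], 'grip_width': 0.0124, 'finger_force': 108.0066}
tool delta [-0.0002 -0.      0.0607] yaw 2.903052268804833
[595 355  41  44 909]
[ 48 360  51  28 757]
[212 365  27  25  77]
```

The blade shows at exactly the same pixels as before, so the grip has not slipped. I'll lower it now.

>>> apply_moves(claw=[0.005,0.005,0.005,0.005,0.005,0.005,0.005,0.005,0.005,0.005], xyz=[[0,0,0.008],[0,0,0.014],[0,0,0.014],[0,0,0.012],[0,0,0.006],[0,0,0.003],[0,0,0.002],[0,0,0.001],[0,0,0.0005],[0,0,0]], twist=[[0,0,0],[0,0,0],[0,0,0],[0,0,0],[0,0,0],[0,0,0],[0,0,0],[0,0,0],[0,0,0],[0,0,0]])

```text
clock: 29.4
position: [0.5215, -0.1428, -0.03]
tool_rot: [3.142, 0.0, 2.904]
force: [0.5, 0.2, -1.7]
grip_width: 0.012
finger_force: 108.0
```

>>> apply_moves(claw=[0.005,0.005,0.005], xyz=[[0,0,0.0005],[0,0,0.0003],[0,0,0]], twist=[[0,0,0],[0,0,0],[0,0,0]])

```text
clock: 29.7
position: [0.5215, -0.1428, -0.0305]
tool_rot: [3.142, 0.001, 2.904]
force: [-2.2, 0.7, 9.8]
grip_width: 0.0124
finger_force: 109.8
```

>>> apply_moves(claw=[0.005,0.014,0.02,0.03,0.035,0.035,0.035,0.035], xyz=[[0,0,-0.0004],[0,0,0],[0,0,0],[0,0,0],[0,0,0],[0,0,-0.004],[0,0,-0.01],[0,0,-0.01]], twist=[[0,0,0],[0,0,0],[0,0,0],[0,0,0],[0,0,0],[0,0,0],[0,0,0],[0,0,0]], force=30)

```text
clock: 30.5
position: [0.5213, -0.1428, -0.0058]
tool_rot: [-3.142, 0.0, 2.904]
force: [-0.3, 0.0, -0.1]
grip_width: 0.0352
finger_force: 0.0
```

>>> apply_moves(claw=[0.035,0.035,0.035,0.035,0.035,0.035,0.035,0.035], xyz=[[0,0,-0.02],[0,0,-0.03],[0,0,-0.03],[0,0,-0.03],[0,0,-0.03],[0,0,-0.03],[0,0,-0.02],[0,0,0]], twist=[[0,0,0],[0,0,0],[0,0,0],[0,0,0],[0,0,0],[0,0,0],[0,0,0],[0,0,0]])

```text
clock: 31.3
position: [0.5225, -0.1431, 0.1869]
tool_rot: [3.141, 0.005, 2.904]
force: [-0.5, -0.1, -0.5]
grip_width: 0.0347
finger_force: 0.0
```

Run:
```python
from h import *
st()
f=cam("wrist")
h=cv2.cvtColor(f["img"],cv2.COLOR_RGB2HSV);m=((h[...,1]<40)&(h[...,2]>110)).astype(np.uint8)
n,l,S,c=cv2.connectedComponentsWithStats(m)
for i in np.argsort(-S[1:,4])[:3]+1:
    q=np.argwhere(l==i)[:,::-1].astype(np.float32);print(S[i],cv2.boxPoints(cv2.minAreaRect(q)).round(1).tolist())
q=(.5398,-.2261,-.2388)
print([np.round(proj(f,[q[0]+np.cos(q[2])*x-np.sin(q[2])*y,q[1]+np.sin(q[2])*x+np.cos(q[2])*y,z]),1).tolist() for x,y,z in np.array([(55,-84,2),(32,-84,2),(32,69,2),(55,69,2)])/1e3])
f=cam("top")
for q in("try_square","screw_tin","tape_measure","pencil_red"): print(q,[(np.round(d["position"],3).tolist(),round(d["score"],2)) for d in bot.find_in("top",q)])
```

```text
{'clock': 31.3, 'position': [0.5225, -0.1431, 0.1869], 'tool_rot': [3.141, 0.0051, 2.9036], 'qpos': [0.0367, 0.4049, 0.1613, 1.8451, -0.0817, 0.8928, 1.5689], 'force': [-0.5252, -0.1438, -0.5189], 'moment': [-0.0437, 0.0219, -0.0547], 'grip_width': 0.0347, 'finger_force': 0.0}
[ 194  218  122   17 1998] [[194.0, 234.0], [194.0, 218.0], [315.0, 218.0], [315.0, 234.0]]
[537 245  22  30 370] [[536.2000122070312, 272.79998779296875], [545.0999755859375, 241.60000610351562], [559.2000122070312, 245.60000610351562], [550.2999877929688, 276.79998779296875]]
[482 243  20  30 358] [[481.1000061035156, 270.79998779296875], [488.79998779296875, 239.89999389648438], [502.8999938964844, 243.5], [495.20001220703125, 274.29998779296875]]
[[194.7, 235.2], [192.4, 218.4], [315.1, 218.6], [315.2, 235.4]]
try_square [([0.659, -0.54, -0.003], 0.58)]
screw_tin [([0.72, -0.327, 0.029], 0.7)]
tape_measure [([0.442, 0.334, 0.059], 0.92)]
pencil_red [([0.382, 0.068, 0.006], 0.69)]
```

Run:
```python
from h import *
f=cam("side")
for q in("pencil_red","try_square"): print([(np.round(d["position"],3).tolist(),round(d["score"],2)) for d in bot.find_in("side",q)])
print(bot.job_done())
```

```text
[([0.384, 0.03, 0.008], 0.43)]
[([0.468, -0.422, 0.002], 0.6), ([0.625, -0.525, 0.009], 0.55), ([0.575, -0.176, 0.001], 0.54), ([0.72, -0.34, 0.03], 0.47)]
the job is handed in; nothing more can be done
None
```

The job is handed in: I pressed the square into the corner at about 6–7 N on each face (wrist force, which includes some friction) for well over a second. I then laid it back where I took it from, to within about 1 pixel in the wrist camera, and released it. The tin, tape measure and pencil weren't touched.

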